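Push a used-up paint pot through the spring flap of the studio waste bin

ROBOT

A 6-joint arm with a two-finger parallel gripper is mounted at the origin on the work surface. World frame = base frame: x ahead of the robot, y to its left, z up, the work surface at z = 0. Lengths are in m, angles in rad, forces in N, time in s.
With the tool pointing down it reaches from about 0.15 to 0.775 m from the base axis. Payload 6.1 kg.
Tool frame: the origin (TCP) lies midway between the tips of the shut fingers; the grasp point (between the pads) lies 19 mm behind it; y points along the fingers, z is the direction in which the jaws open and shut, and the axes are right-handed (so a half turn about y gives the same grasp; the last joint's range is limited). The gripper opens to 85 mm and grips with 20 to 120 N. Pads are 22 mm wide; open, the fingers measure 114 mm over their backs; the gripper's body (76 mm by 85 mm) begins 54 mm behind the grasp point. The pads swing forward as they close: fully open they stand 13 mm farther back than shut.
Start: joints at [-1.293, 0.126, -0.04, 1.405, 0, 1.571], TCP at [0.144, -0.505, 0.231] pointing down, gripper open.
Joint ranges: [-2.72, 2.72], [-0.95, 1.95], [-1.27, 1.35], [-1.78, 2.02], [-1.46, 1.47], [-3.14, 3.14]. Speed limits (rad/s): [2.39, 2.39, 3.01, 3.14, 3.14, 3.14].

INTERFACE

Orientations are given as a unit quaternion [w, x, y, z].
In Python, from plant import ctrl gives the robot as it stands.
- The arm moves only by the tool drive_tool, never from a script. Its argument "commands" is a list of rows, each a list of 5 numbers: the shift along the tool's x, y, z in cm, then the turn about the tool's y in degrees, then the gripper's target within -1 to 1 (fully open at 1, half-way at 0, shut at -1). In form: [[x, y, z, turn, grip], ...]. A call has exactly 10 rows; each row shifts and turns the commanded pose from where the row before left it, along the tool's axes as they then stand; what a row does not reach is not made up. A row lasts 1/12 s, in which the tool goes at most 41.7 mm and 7.16 degrees, less where a joint would pass 70% of its speed; a pose out of reach is approached as far as the arm can. A call is refused whole if a number of a shift passes 4.17 or a number of a turn 7.16, either way. A call with a gripper value outside its range is refused whole. The fingers move at their own pace and stop on an object; "grip_force" is the grip in N (left out, the last holds). Time passes only in rows, so rows that do not move let the fingers close, or fill a call up. It gives the time, the measured TCP pose, the force and the opening at its end, in the units of the state.
- ctrl.get_obs(): the state, without advancing time (a new reading comes with each control period).
- ctrl.snapshot(name): name is "side" or "top" or "wrist"; returns (picture, depth): 420x560x3 uint8, red, green, blue; 420x560 float32, m along the optical axis (not along the pixel's ray), 0 where there is no reading.
- ctrl.camera_params(name): a dict with "intrinsics" (3x3 intrinsics, pixels), "k1" (the pictures are not rectified: a ray, as slopes to the right and down, at radius r is drawn at 1 + k1 r^2 times it, then the intrinsics apply), "R" (3x3) and "t" (3): a world point X has camera coordinates R X + t; the wrist camera has in their place "tool_from_camera" (4x4, takes a point from camera to tool coordinates, whose origin is the TCP and whose axes are the tool frame's). Camera axes: x right, y down, z forward; pixel columns grow to the right and rows downward; lengths in m; the calibration is good to about 2 mm. A picture is of the moment at which its call begins: read the wrist's pose just before it. camera_params takes no time and is no camera call.
- ctrl.hand_in(): hands the job in, once; it reports no verdict.
Trained networks look in the newest picture that a camera, given by its name, has taken for a name from the list of things; names that differ only in an ending like _2 or _b are one class to them, and where a whole thing is asked for, a point or a joint stands for the part that bears it (a point fixed in the world has none). Each returns a list of dicts, best first, with "conf" (0 to 1); they miss things now and then, are a little off and sometimes report something else, mostly with a low value. They report only what shows in the picture. A call takes as long as a camera call. They do not tell look-alikes from the thing itself.
- ctrl.recognise(target, camera): "location" ([x, y, z] in m, in the coordinates of the camera as it stood for that picture, good to about 4 mm: the middle of the surface that is visible of it).
- ctrl.outline_of(target, camera): "region" (420x560 bool, what is visible of it).
- ctrl.landmark_of(target, camera): "location" ([x, y, z] in m, in the coordinates of the camera as it stood for that picture, good to about 4 mm: a listed point, or the origin of a listed thing).
The state is a dict: "time_s": time; "joint_pos": joint angles; "dq": joint speeds; "tau": joint torques, N m; "tool_pos": TCP position; "orientation": TCP orientation; "force": force on the tool from outside, world axes, zero at the start; "moment": the same for the moment, N m; "gripper_width": finger opening in m.
Only numpy, scipy, OpenCV 4.12 (cv2) and the standard library are available. Lean on these libraries where they do the work, as an engineer would, in place of code of your own. Each camera call takes 0.05 s, during which the arm holds its last target.

TASK

Throw away the small used-up paint pot standing on the shelf of the waste bin: push the bin's spring flap open with one finger and, while that finger holds it well open, push the pot along the shelf with the other finger until it drops over the edge into the bin, then let the flap fall shut. Never grasp or lift the pot, keep it upright on the shelf until it goes over the edge, do not use the pot to force the flap, and leave the other things on the shelf and table where they are.

Things in the scene. Friction and masses are not known exactly. Their poses are not given: they have to be found in the camera images.
- station: grey waste bin with a loading shelf, fixed. Origin on the table (z = 0) below the middle of the sill, the edge where shelf ends and bin mouth begins; x points from the shelf into the bin, y along the sill, z up. Shelf: flat, top 115 mm up, x = -150 to 0, y = -125 to 125 mm, open at front and sides, nothing above it
- sill (a point): middle of the sill, at shelf-top height, 115 mm above the table. The bin's mouth begins here: 214 mm wide between 18 mm thick sloping cheeks, closed by the flap, which slopes up and away from the sill to its hinge. Open from above
- hinge (a point): middle of the flap's hinge axis (along the bin's y), 90 mm behind (+x) and 64 mm above the sill. From here to 175 mm behind the sill the bin has a flat roof, its top 185 mm above the table
- bin_floor (a point): middle of the bin's floor, 4 mm above the table, 85 mm behind the sill; the bin is hollow from the sill to 165 mm behind it
- flap (a joint): aluminium flap, 208 mm wide, 110 mm hinge to lower edge, 3 mm thick. 0 = closed (lower edge at the sill); grows in rad as the lower edge is pushed in (+x); 0.95 = hanging straight down; stop 1.15. A spring shuts it: pushing it in near sill height takes about 1.5 N at first, 4 to 5 N at 0.6. The pot falls freely past it at 0.5 or more; have it over 0.3 before the pot reaches the edge
- pot: the used-up paint pot: white round plastic pot with a slightly wider white lid, 38 mm diameter, 34 mm tall, about 40 g, standing upright on the shelf some 60 to 85 mm before the sill and up to 35 mm either side of the middle. Origin at the centre of its underside, z up its axis
- glue: small white bottle, 28 mm diameter, 58 mm tall, standing near a front corner of the bin's shelf; leave alone. Origin at the centre of its underside
- tape: cardboard-coloured roll (ring), 38 mm diameter, 18 mm tall, lying near the other front corner of the shelf; leave alone. Origin at the centre of its underside
- bottle_a: squeeze bottle on the table, 52 mm diameter, 150 mm tall. Origin at the centre of its underside
- bottle_b: squeeze bottle on the table, 52 mm diameter, 150 mm tall. Origin at the centre of its underside
- bottle_c: squeeze bottle on the table, 46 mm diameter, 130 mm tall. Origin at the centre of its underside
- cup: white ceramic cup on the table, 72 mm wide, 85 mm tall. Origin at the centre of its underside
- knife: spatula lying on the table
Things that resemble listed ones, but are neither listed nor needed, are in the scene too. What is shaped like the pot but green or pink is not meant.

How it is judged:
On the way:
1. the flap is held open (over 0.3 rad) while the pot still stands on the shelf, its centre more than 5 mm before the sill (value of joint flap above 0.3 rad and x of pot in the frame of station below -0.005 m and z of pot in the frame of station above 0.105 m and angle between pot's own z axis and vertical below 0.3 rad), for 0.1 s.
At the end, for the whole second after the job is handed in: the pot lies at rest inside the bin, its underside's centre lower than 60 mm above the table (bin interior, x -4 to 170 mm, y within 107 mm of the middle), and the flap is shut to within 0.06 rad (x of pot in the frame of station between -0.004 and 0.17 m and y of pot in the frame of station between -0.107 and 0.107 m and z of pot in the frame of station below 0.06 m and linear speed of pot below 0.03 m/s and value of joint flap below 0.06 rad); the robot touches nothing.
It fails at once if the pot comes to the edge (centre from 6 mm before to 30 mm past the sill) with the flap open less than 0.25 rad, so that the pot itself forces the flap (x of pot in the frame of station between -0.006 and 0.03 m and z of pot in the frame of station above 0.1 m and value of joint flap below 0.25 rad).
It fails at once if the pot is lifted (its underside's centre more than 12 mm above the shelf) (z of pot in the frame of station above 0.127 m).
It fails at once if the pot is tipped over 0.5 rad on the shelf (x of pot in the frame of station below -0.02 m and z of pot in the frame of station above 0.1 m and angle between pot's own z axis and vertical above 0.5 rad).
It fails at once if the pot falls off the shelf's front or sides (x of pot in the frame of station below -0.02 m and z of pot in the frame of station below 0.1 m).
It fails at once if another thing is moved more than 25 mm or knocked over (distance of any of glue, tape, bottle_a, bottle_b, bottle_c, cup, knife from where it was at the start of the episode above 0.025 m or angle between any of glue, tape, bottle_a, bottle_b, bottle_c, cup's own z axis and vertical above 0.5 rad).
It also fails if it takes over 34 s, if anything falls off the work surface, if the arm or the gripper's body presses on something with over 40 N, if the wrist force passes 120 N, or if a joint passes its speed limit or range.

## Working session

There is one attempt and no reset: what is moved stays moved. The work goes in short steps, Python scripts to look and compute and a tool call to move; the robot and the scene stay as the last step left them, time stands still between calls to the robot, and variables do not carry over. Pictures are saved under pics/ and viewed, and the job is handed in when it is done.

Besides the shell and the picture viewer there is one more tool, called after "Emit:" as name(argument=value, ...), one argument or row to a line, values as JSON. drive_tool: Moves the arm, as the interface text tells. Its arguments: {"type":"object","properties":{"commands":{"type":"array"},"grip_force":{"type":"number"}},"required":["commands"]}

```bash
mkdir -p pics; ls; cat > h.py <<'E'
import numpy as np,cv2
from plant import ctrl
from scipy.spatial.transform import Rotation as Ro
def q2R(q): return Ro.from_quat([q[1],q[2],q[3],q[0]]).as_matrix()
def toworld(p,cam,obs=None):
    c=ctrl.camera_params(cam); p=np.asarray(p,float)
    if cam=='wrist':
        T=np.array(c['tool_from_camera']); pt=T[:3,:3]@p+T[:3,3]
        return q2R(obs['orientation'])@pt+np.array(obs['tool_pos'])
    return np.array(c['R']).T@(p-np.array(c['t']))
def save(im,n): cv2.imwrite('pics/'+n,im[:,:,::-1])
E
python3 - <<'E'
from h import *
o=ctrl.get_obs();print({k:np.round(v,3).tolist() for k,v in o.items()})
for n in['side','top','wrist']:
    o=ctrl.get_obs();im,d=ctrl.snapshot(n);save(im,n+'0.png');np.savez('pics/'+n+'0.npz',im=im,d=d)
    for t in ['pot','sill','hinge','bin_floor','glue','tape']:
        for r in ctrl.landmark_of(t,n): print(n,t,round(r['conf'],2),np.round(toworld(r['location'],n,o),3))
print(ctrl.get_obs()['time_s'])
E
```

```text
pics
{'time_s': 0.0, 'joint_pos': [-1.293, 0.126, -0.041, 1.405, 0.0, 1.571], 'dq': [0.001, -0.0, 0.001, -0.001, 0.001, 0.001], 'tau': [-0.0, -43.591, 35.293, 0.017, 0.0, -0.0], 'tool_pos': [0.144, -0.504, 0.231], 'orientation': [0.098, -0.098, 0.701, -0.7], 'force': [-0.28, 0.013, 0.338], 'moment': [-0.017, 0.009, -0.045], 'gripper_width': 0.085}
side pot 0.74 [ 0.384  0.029 -0.004]
side pot 0.51 [0.507 0.066 0.115]
side sill 0.58 [ 0.504 -0.423 -0.004]
side hinge 0.95 [0.679 0.103 0.18 ]
side glue 0.57 [0.458 0.191 0.118]
side tape 0.57 [0.471 0.005 0.111]
side tape 0.5 [ 0.383 -0.404 -0.001]
top pot 0.63 [ 0.568 -0.084 -0.002]
top pot 0.59 [0.511 0.064 0.116]
top pot 0.55 [0.388 0.029 0.001]
top sill 0.75 [0.591 0.102 0.114]
top hinge 0.87 [0.682 0.109 0.179]
top glue 0.52 [0.459 0.191 0.113]
top tape 0.47 [0.469 0.004 0.114]
1.05
```

View images.

View pics/side0.png

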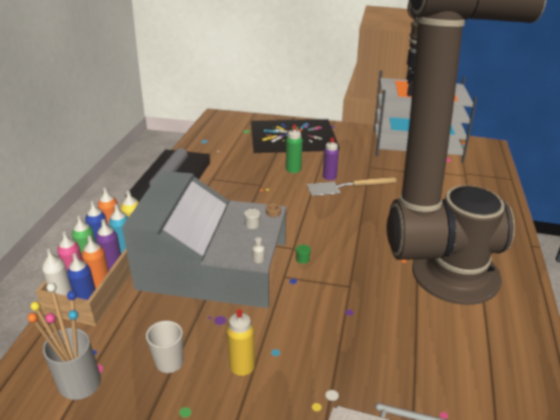

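View pics/top0.png

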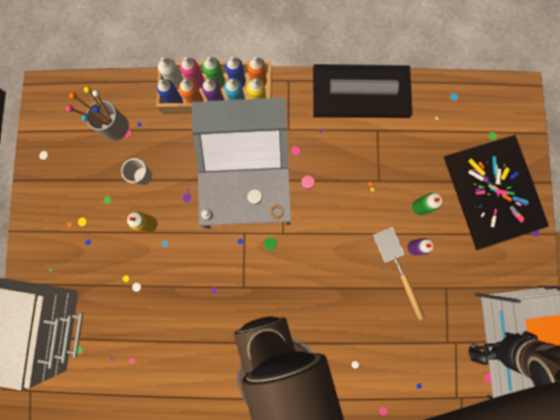

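```bash
cat >> h.py <<'E'
def cloud(d,cam,obs=None):
    c=ctrl.camera_params(cam);K=np.array(c['intrinsics']);h,w=d.shape
    u,v=np.meshgrid(np.arange(w),np.arange(h))
    xd=np.stack([(u-K[0,2])/K[0,0],(v-K[1,2])/K[1,1]],-1); x=xd.copy()
    for _ in range(10): x=xd/(1+c['k1']*(x**2).sum(-1,keepdims=True))
    P=np.concatenate([x*d[...,None],d[...,None]],-1)
    if cam=='wrist':
        T=np.array(c['tool_from_camera']);P=P@T[:3,:3].T+T[:3,3]
        return P@q2R(obs['orientation']).T+np.array(obs['tool_pos'])
    return (P-np.array(c['t']))@np.array(c['R'])
E
python3 - <<'E'
from h import *
print(np.round(q2R(ctrl.get_obs()['orientation']),3))
z=np.load('pics/top0.npz');im,d=z['im'],z['d'];P=cloud(d,'top');
save(cv2.resize(im[90:260,120:330],None,fx=3.6,fy=3.4,interpolation=cv2.INTER_CUBIC),'crop0.png')
print('k',ctrl.camera_params('top')['k1'])
box=(P[...,0]>.38)&(P[...,0]<.85)&(P[...,1]>-.08)&(P[...,1]<.3)&(d>0)
sh=box&(abs(P[...,2]-.115)<.006)
n,l,s,c=cv2.connectedComponentsWithStats(sh.astype(np.uint8));k=1+np.argmax(s[1:,4]);pts=P[l==k]
print('shelf',len(pts),np.median(pts[:,2]),cv2.minAreaRect(pts[:,:2].astype(np.float32)*1000))
rf=box&(abs(P[...,2]-.185)<.006)&(P[...,0]>.65)
n,l,s,c=cv2.connectedComponentsWithStats(rf.astype(np.uint8));k=1+np.argmax(s[1:,4]);pts=P[l==k]
print('roof',len(pts),np.median(pts[:,2]),cv2.minAreaRect(pts[:,:2].astype(np.float32)*1000))
p=box&(P[...,2]>.142)&(P[...,2]<.156)&(np.hypot(P[...,0]-.511,P[...,1]-.065)<.035)
q=P[p];print('pot',len(q),q.mean(0),cv2.minEnclosingCircle(q[:,:2].astype(np.float32)*1000))
b=(P[...,0]>.38)&(P[...,1]>-.45)&(P[...,1]<0)&(P[...,2]>.05)&(d>0)
q=P[b];print('tall',len(q),q[:,:].min(0),q.max(0))
E
```

```text
[[-0.962  0.     0.274]
 [-0.274 -0.    -0.962]
 [-0.    -1.     0.   ]]
k -0.08665184416367075
shelf 4742 0.11478776712352233 ((522.023193359375, 99.30408477783203), (165.74447631835938, 251.44039916992188), 2.9230704307556152)
roof 3069 0.184194264291359 ((718.0691528320312, 108.43856811523438), (92.97138977050781, 249.5565185546875), 2.678934097290039)
pot 156 [0.50875307 0.06595091 0.14839924] ((509.0697937011719, 66.01883697509766), 19.052865982055664)
tall 2396 [ 0.38027787 -0.44302678  0.05023347] [ 8.80660366e-01 -2.36415540e-05  1.90210373e-01]
```

View pics/crop0.png

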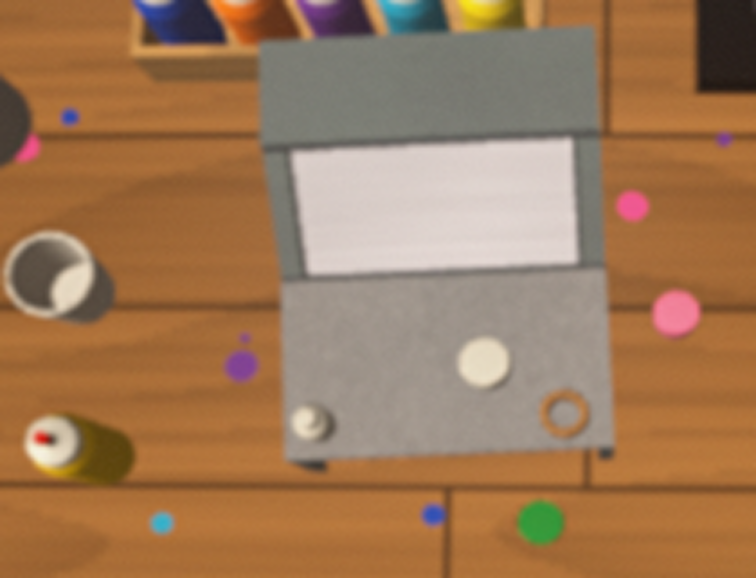

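Candidates for the pot, in top-picture pixels: the white round lid on the shelf (254,197), the pink one on the table (308,182), the green one on the table (270,243), and the glue bottle (206,214). The crop shows the one at (254,197) as a white disc alone on the shelf. Its top is at z=0.148 and its diameter is 38 mm, so this is the pot. The sill is at about (0.5895, 0.102) with a yaw of about 2.8°.

The jaws will go along the bin's x at about 70 mm gap, with the pot between the fingers. The front finger opens the flap and the rear finger pushes the pot.

Emit:
drive_tool(
  commands=[
    [0, -0.5, 0, -7.1, 0.65],
    [0, -0.5, 0, -7.1, 0.65],
    [0, -0.5, 0, -7.1, 0.65],
    [0, -0.5, 0, -7.1, 0.65],
    [0, -0.5, 0, -7.1, 0.65],
    [0, -0.5, 0, -7.1, 0.65],
    [0, -0.5, 0, -7.1, 0.65],
    [0, -0.5, 0, -7.1, 0.65],
    [0, -0.5, 0, -7.1, 0.65],
    [0, -0.5, 0, -5, 0.65],
  ],
)

```text
time_s: 1.88
tool_pos: [0.144, -0.5049, 0.2816]
orientation: [-0.478, 0.478, -0.521, 0.521]
force: [-0.3, -0.2, 0.3]
gripper_width: 0.0704
```

```bash
cat >> h.py <<'E'
YAW=np.deg2rad(2.8);S=np.array([.5895,.1023]);C=np.array([[np.cos(YAW),-np.sin(YAW)],[np.sin(YAW),np.cos(YAW)]])
def st(o=None):
    o=o or ctrl.get_obs();R=q2R(o['orientation']);p=np.array(o['tool_pos'])
    print('t',round(o['time_s'],2),'p',np.round(p,4),'station',np.round(C.T@(p[:2]-S)*1000,1),'jaw yaw',round(np.degrees(np.arctan2(R[1,2],R[0,2])),2),'w',round(o['gripper_width'],4),'F',np.round(o['force'],1),'j',np.round(o['joint_pos'],2))
    return R,p
def go(sx,sy,z):
    R,p=st();w=S+C@np.array([sx,sy]);t=np.array([w[0],w[1],z]);print('shift cm tool',np.round(R.T@(t-p)*100,2))
E
python3 -c "
from h import *
go(-.072,-.0323,.27)"
```

```text
t 1.88 p [ 0.144  -0.5049  0.2816] station [-474.7 -584.7] jaw yaw -4.85 w 0.0704 F [-0.3 -0.2  0.3] j [-1.29  0.13  0.08  1.52  0.    0.36]
shift cm tool [-60.1    1.15  32.56]
```

Emit:
drive_tool(
  commands=[
    [-2.9, 0, 1.6, 0, 0.65],
    [-2.9, 0, 1.6, 0, 0.65],
    [-2.9, 0, 1.6, 0, 0.65],
    [-2.9, 0, 1.6, 0, 0.65],
    [-2.9, 0, 1.6, 0, 0.65],
    [-2.9, 0, 1.6, 0, 0.65],
    [-2.9, 0, 1.6, 0, 0.65],
    [-2.9, 0, 1.6, 0, 0.65],
    [-2.9, 0, 1.6, 0, 0.65],
    [-2.9, 0, 1.6, 0, 0.65],
  ],
)

```text
time_s: 2.72
tool_pos: [0.3301, -0.2291, 0.2815]
orientation: [-0.477, 0.477, -0.522, 0.522]
force: [0.8, -0.2, 0.2]
gripper_width: 0.0706
```

Emit:
drive_tool(
  commands=[
    [-2.9, 0, 1.6, 0, 0.65],
    [-2.9, 0, 1.6, 0, 0.65],
    [-2.9, 0, 1.6, 0, 0.65],
    [-2.9, 0, 1.6, 0, 0.65],
    [-2.9, 0, 1.6, 0, 0.65],
    [-2.9, 0, 1.6, 0, 0.65],
    [-2.9, 0, 1.6, 0, 0.65],
    [-2.5, 0, 1.2, -3.6, 0.65],
    [0, 0, 0, -4, 0.65],
    [0, 0, 0, 0, 0.65],
  ],
)

```text
time_s: 3.55
tool_pos: [0.4741, -0.0133, 0.2809]
orientation: [-0.511, 0.512, -0.488, 0.488]
force: [-0.8, -0.4, -0.5]
gripper_width: 0.0705
```

```bash
python3 -c "
from h import *
go(-.072,-.0323,.27)"
```

```text
t 3.55 p [ 0.4741 -0.0133  0.2809] station [-120.9 -109.8] jaw yaw 2.69 w 0.0705 F [-0.8 -0.4 -0.5] j [-0.03  0.04 -0.03  1.51 -0.    1.5 ]
shift cm tool [-7.76  1.08  4.87]
```

Emit:
drive_tool(
  commands=[
    [-1, 0, 0.6, 0, 0.65],
    [-1, 0, 0.6, 0, 0.65],
    [-1, 0, 0.6, 0, 0.65],
    [-1, 0, 0.6, 0, 0.65],
    [-1, 0, 0.6, 0, 0.65],
    [-1, 0, 0.6, 0, 0.65],
    [-1, 0, 0.6, 0, 0.65],
    [-0.7, 0, 0.65, 0, 0.65],
    [0, 0, 0, 0, 0.65],
    [0, 0, 0, 0, 0.65],
  ],
)

```text
time_s: 4.38
tool_pos: [0.5191, 0.0648, 0.281]
orientation: [-0.51, 0.511, -0.489, 0.489]
force: [0.1, 0.9, -0.5]
gripper_width: 0.0705
```

```bash
python3 - <<'E'
from h import *
go(-.072,-.0323,.27)
o=ctrl.get_obs();im,d=ctrl.snapshot('wrist');save(im,'wrist1.png')
for t in ['pot','sill','hinge']:
    for r in ctrl.landmark_of(t,'wrist'):
        w=toworld(r['location'],'wrist',o);print(t,round(r['conf'],2),np.round(w,4),np.round(C.T@(w[:2]-S)*1000,1))
P=cloud(d,'wrist',o)
p=(P[...,2]>.142)&(P[...,2]<.156)&(np.hypot(P[...,0]-.509,P[...,1]-.066)<.03)&(d>0)
q=P[p]
if len(q): c=cv2.minEnclosingCircle(q[:,:2].astype(np.float32)*1000);print(len(q),c,C.T@(np.array(c[0])-S*1000))
E
```

```text
t 4.38 p [0.5191 0.0648 0.281 ] station [-72.2 -34. ] jaw yaw 2.47 w 0.0705 F [ 0.1  0.9 -0.5] j [ 0.12  0.13  0.07  1.52 -0.    1.65]
shift cm tool [-0.17  1.1   0.02]
pot 0.95 [ 0.5683 -0.0821  0.0017] [ -30.2 -183.2]
pot 0.76 [0.3899 0.0252 0.0024] [-203.1  -67.2]
pot 0.75 [0.5075 0.0636 0.1148] [-83.8 -34.7]
sill 0.96 [0.5875 0.1046 0.1165] [-1.9  2.4]
hinge 0.79 [0.6754 0.1031 0.1801] [85.9 -3.4]
1399 ((507.52880859375, 66.93180084228516), 18.943206787109375) [-83.60105745 -31.32170056]
```

View pics/wrist1.png

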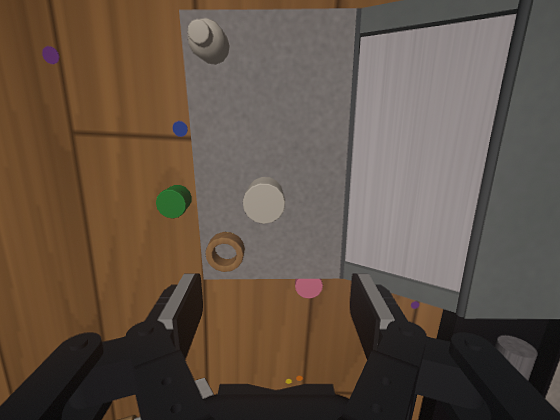

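Emit:
drive_tool(
  commands=[
    [-0.2, 1.0, -0.2, -0.3, 0.65],
    [0, 1.5, 0, 0, 0.65],
    [0, 1.5, 0, 0, 0.65],
    [0, 1.5, 0, 0, 0.65],
    [0, 1.5, 0, 0, 0.65],
    [0, 1.5, 0, 0, 0.65],
    [0, 1.5, 0, 0, 0.65],
    [0, 1.5, 0, 0, 0.65],
    [0, 1.5, 0, 0, 0.65],
    [0, 0, 0, 0, 0.65],
  ],
)

```text
time_s: 5.42
tool_pos: [0.515, 0.0656, 0.1486]
orientation: [-0.51, 0.513, -0.489, 0.487]
force: [-0.7, 0.1, -0.1]
gripper_width: 0.0705
```

```bash
python3 - <<'E'
from h import *
go(-.074,-.0318,.118)
o=ctrl.get_obs();im,d=ctrl.snapshot('wrist');save(im,'wrist2.png')
im,d=ctrl.snapshot('side');save(cv2.resize(im[150:320,110:330],None,fx=3.5,fy=3.5,interpolation=cv2.INTER_CUBIC),'side2.png')
E
```

```text
t 5.42 p [0.515  0.0656 0.1486] station [-76.2 -33. ] jaw yaw 2.67 w 0.0705 F [-0.7  0.1 -0.1] j [ 0.13  0.13 -0.21  1.23 -0.    1.65]
shift cm tool [-0.13  3.06  0.23]
```

View pics/wrist2.png

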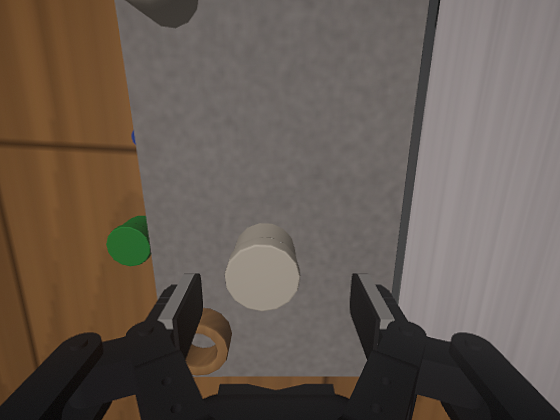

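View pics/side2.png

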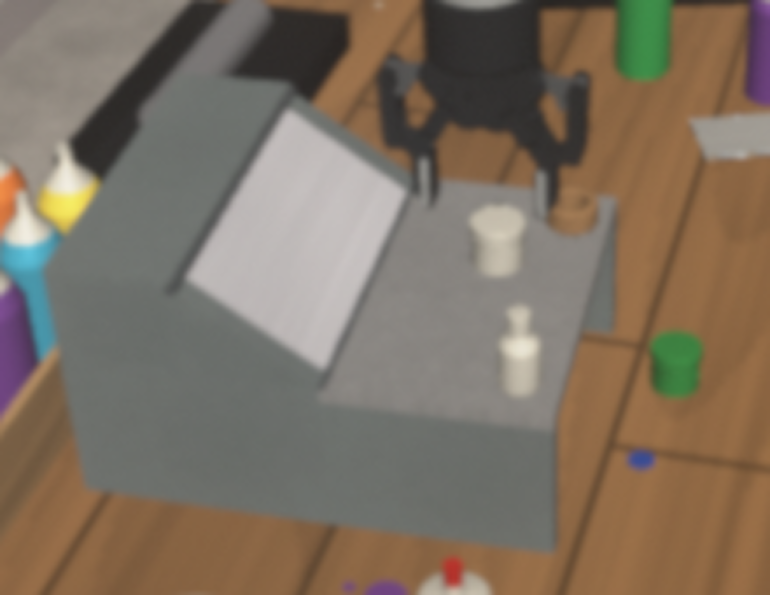

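```bash
python3 - <<'E'
from h import *
c=ctrl.camera_params('wrist');K=np.array(c['intrinsics']);T=np.linalg.inv(np.array(c['tool_from_camera']))
for n,p in dict(tcp=[0,0,0],xp=[.011,0,0.035],xm=[-.011,0,.035],xp2=[.011,-.006,0.035],xm2=[-.011,-.006,.035],g=[-.011,-.03,.035]).items():
    q=T[:3,:3]@np.array(p)+T[:3,3];x=q[:2]/q[2];x=x*(1+c['k1']*(x@x));print(n,K[:2,:2]@x+K[:2,2],q[2])
im,d=ctrl.snapshot('wrist')
o=ctrl.get_obs()
P=cloud(d,'wrist',o);R,p=st()
Q=(P-p)@R  # tool coords
m=(d>0)&(Q[...,1]<.003)&(Q[...,1]>-.05)&(abs(Q[...,2])>.030)&(abs(Q[...,2])<.07)&(abs(Q[...,0])<.03)
for s in(1,-1):
    a=Q[m&(Q[...,2]*s>0)];print(len(a),np.percentile(a,[1,50,99],axis=0).round(4).tolist() if len(a) else '')
w=P[(P[...,2]>.142)&(P[...,2]<.156)&(np.hypot(P[...,0]-.508,P[...,1]-.067)<.03)&(d>0)]
cc=cv2.minEnclosingCircle(w[:,:2].astype(np.float32)*1000);print(len(w),cc,C.T@(np.array(cc[0])-S*1000),w[:,2].mean())
E
```

```text
tcp [276.67270107 280.69710501] 0.1616804222957668
xp [345.18094586 299.91186051] 0.16518719354420217
xm [348.16055609 260.81113581] 0.15824676832381046
xp2 [347.69688418 306.72923769] 0.15949359141692243
xm2 [350.89111774 266.45111365] 0.15255316619653075
g [364.25148091 294.017735  ] 0.12977875768741187
t 5.57 p [0.5169 0.066  0.1521] station [-74.3 -32.7] jaw yaw 2.69 w 0.0706 F [-0.7 -0.1  0.3] j [ 0.13  0.13 -0.21  1.23 -0.    1.65]
2737 [[-0.0118, -0.0492, 0.0344], [-0.0071, -0.0335, 0.0355], [0.0103, -0.0101, 0.048]]
2731 [[-0.0119, -0.0492, -0.049], [-0.0071, -0.0336, -0.0364], [0.0105, -0.0103, -0.0353]]
4151 ((507.9781799316406, 67.14077758789062), 19.110332489013672) [-83.14201413 -31.13492499] 0.15004909909728864
```

Emit:
drive_tool(
  commands=[
    [-0.15, 0.5, 0, 0, 0.65],
    [0, 0.5, 0, 0, 0.65],
    [0, 0.5, 0, 0, 0.65],
    [0, 0.5, 0, 0, 0.65],
    [0, 0.5, 0, 0, 0.65],
    [0, 0.5, 0, 0, 0.65],
    [0, 0.5, 0, 0, 0.65],
    [0, 0.3, 0, 0, 0.65],
    [0, 0, 0, 0, 0.65],
    [0, 0, 0, 0, 0.65],
  ],
)

```text
time_s: 6.4
tool_pos: [0.5165, 0.0677, 0.1131]
orientation: [-0.512, 0.512, -0.488, 0.488]
force: [0.6, 0.0, -0.9]
gripper_width: 0.0703
```

```bash
python3 - <<'E'
from h import *
im,d=ctrl.snapshot('side');save(cv2.resize(im[150:320,110:330],None,fx=3.5,fy=3.5,interpolation=cv2.INTER_CUBIC),'side3.png')
o=ctrl.get_obs();im,d=ctrl.snapshot('wrist');save(im,'wrist3.png')
go(-.074,-.0313,.112)
E
```

```text
t 6.5 p [0.5168 0.0678 0.1135] station [-74.3 -30.9] jaw yaw 2.72 w 0.0706 F [0.2 0.1 0.2] j [ 0.13  0.14 -0.28  1.15  0.    1.65]
shift cm tool [0.04 0.15 0.03]
```

View pics/side3.png

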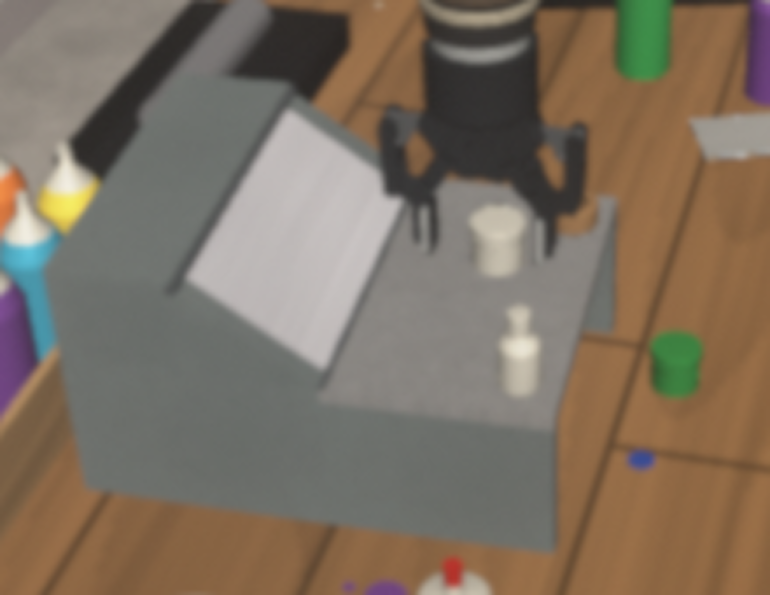

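View pics/wrist3.png

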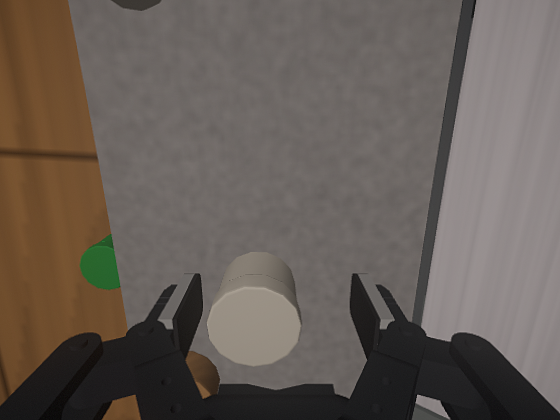

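Emit:
drive_tool(
  commands=[
    [0, 0, 0.3, 0, 0.65],
    [0, 0, 0.6, 0, 0.65],
    [0, 0, 0.7, 0, 0.65],
    [0, 0, 0.7, 0, 0.65],
    [0, 0, 0.7, 0, 0.65],
    [0, 0, 0.7, 0, 0.65],
    [0, 0, 0.7, 0, 0.65],
    [0, 0, 0.6, 0, 0.65],
    [0, 0, 0.6, 0, 0.65],
    [0, 0, 0.4, 0, 0.65],
  ],
)

```text
time_s: 7.33
tool_pos: [0.5771, 0.0706, 0.113]
orientation: [-0.512, 0.512, -0.488, 0.488]
force: [-2.0, 0.0, 0.2]
gripper_width: 0.0701
```

```bash
python3 - <<'E'
from h import *
im,d=ctrl.snapshot('side');save(cv2.resize(im[150:320,110:330],None,fx=3.5,fy=3.5,interpolation=cv2.INTER_CUBIC),'side4.png')
o=ctrl.get_obs();im,d=ctrl.snapshot('wrist');save(im,'wrist4.png')
go(-.014,-.0313,.112)
P=cloud(d,'wrist',o)
w=P[(P[...,2]>.142)&(P[...,2]<.156)&(np.hypot(P[...,0]-.56,P[...,1]-.07)<.03)&(d>0)]
cc=cv2.minEnclosingCircle(w[:,:2].astype(np.float32)*1000);print(len(w),cc,C.T@(np.array(cc[0])-S*1000),w[:,2].mean())
E
```

```text
t 7.43 p [0.5773 0.0706 0.1131] station [-13.7 -31. ] jaw yaw 2.72 w 0.0703 F [-0.7 -0.6  1. ] j [ 0.12  0.26 -0.14  1.17 -0.    1.65]
shift cm tool [ 0.03  0.11 -0.03]
7636 ((554.6670532226562, 69.90861511230469), 24.793169021606445) [-36.37367272 -30.65113259] 0.1493145345618204
```

View pics/side4.png

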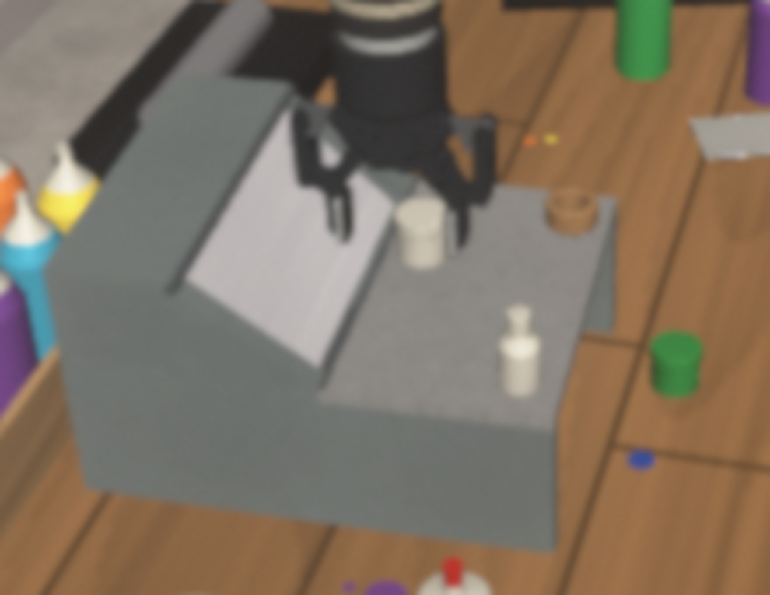

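View pics/wrist4.png

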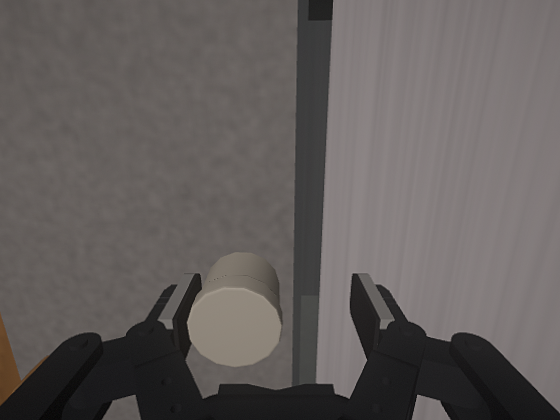

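Emit:
drive_tool(
  commands=[
    [0, 0, 0.3, 0, 0.65],
    [0, 0, 0.3, 0, 0.65],
    [0, 0, 0.3, 0, 0.65],
    [0, 0, 0.3, 0, 0.65],
    [0, 0, 0.3, 0, 0.65],
    [0, 0, 0.2, 0, 0.65],
    [0, 0, 0, 0, 0.65],
    [0, 0, 0, 0, 0.65],
    [0, 0, 0, 0, 0.65],
    [0, 0, 0, 0, 0.65],
  ],
)

```text
time_s: 8.27
tool_pos: [0.5936, 0.0714, 0.1134]
orientation: [0.512, -0.512, 0.488, -0.488]
force: [-1.7, -0.4, 0.2]
gripper_width: 0.0702
```

```bash
cat > look.py <<'E'
from h import *
import sys
n=sys.argv[1]
im,d=ctrl.snapshot('side');save(cv2.resize(im[150:320,110:330],None,fx=3.5,fy=3.5,interpolation=cv2.INTER_CUBIC),'side%s.png'%n)
def fl(P,ok):
    Q=P.copy();Q[...,:2]=(P[...,:2]-S)@C
    m=ok&(Q[...,1]>.01)&(Q[...,1]<.09)&(Q[...,0]>.02)&(Q[...,0]<.085)&(Q[...,2]>.05)&(Q[...,2]<.172)
    q=Q[m]
    if len(q)<50: print('flap few',len(q));return
    a=np.arctan2(.09-q[:,0],.179-q[:,2]);print('flap angle',len(q),np.round(.952-np.percentile(a,[20,50,80]),3))
fl(cloud(d,'side'),d>0)
o=ctrl.get_obs();im,d=ctrl.snapshot('wrist');save(im,'wrist%s.png'%n)
R,p=st();P=cloud(d,'wrist',o);fl(P,d>0)
Q=P.copy();Q[...,:2]=(P[...,:2]-S)@C
T=(P-p)@R
w=Q[(d>0)&(Q[...,2]>.144)&(Q[...,2]<.154)&(abs(T[...,2])<.0335)&(abs(T[...,0])<.03)]
if len(w)>50:
    cc=cv2.minEnclosingCircle(w[:,:2].astype(np.float32)*1000);print('pot',len(w),cc,w[:,2].mean())
E
python3 look.py 5
```

```text
flap angle 828 [0.295 0.27  0.24 ]
t 8.37 p [0.5936 0.0714 0.1134] station [  2.6 -31.1] jaw yaw 2.72 w 0.0707 F [-2.1  0.3  0.8] j [ 0.12  0.29 -0.1   1.18 -0.    1.64]
flap angle 54295 [0.272 0.257 0.225]
pot 6404 ((-13.849261283874512, -31.308082580566406), 19.4794979095459) 0.14946094891139844
```

View pics/side5.png

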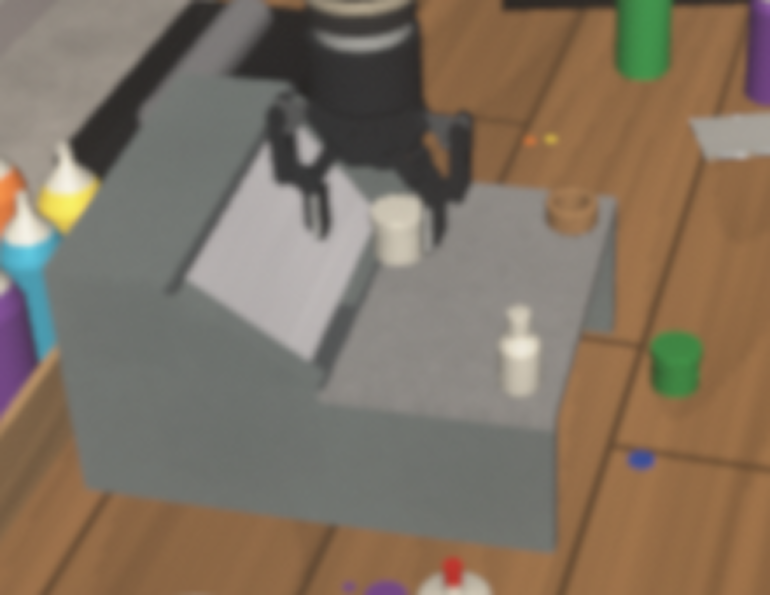

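View pics/wrist5.png

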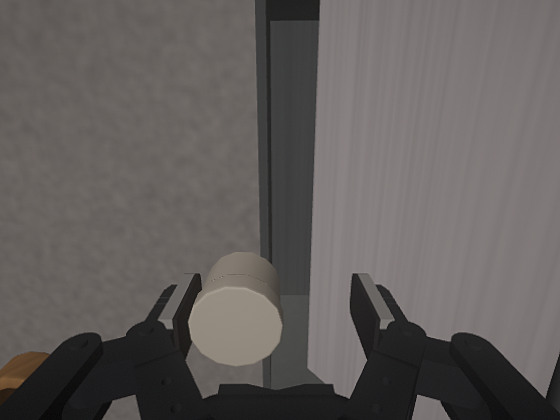

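Emit:
drive_tool(
  commands=[
    [0, 0, 0.1, 0, 0.75],
    [0, 0, 0.1, 0, 0.82],
    [0, 0, 0.1, 0, 0.82],
    [0, 0.1, 0.1, 0, 0.82],
    [0, 0.1, 0.1, 0, 0.82],
    [0, 0, 0.1, 0, 0.82],
    [0, 0, 0, 0, 0.82],
    [0, 0, 0, 0, 0.82],
    [0, 0, 0, 0, 0.82],
    [0, 0, 0, 0, 0.82],
  ],
)

```text
time_s: 9.2
tool_pos: [0.5994, 0.0717, 0.1112]
orientation: [-0.512, 0.512, -0.488, 0.488]
force: [-3.1, -0.6, 0.0]
gripper_width: 0.0778
```

```bash
python3 look.py 6
```

```text
flap angle 723 [0.408 0.387 0.352]
t 9.3 p [0.5995 0.0717 0.1112] station [  8.5 -31.1] jaw yaw 2.72 w 0.0774 F [-4.1  1.1 -0.4] j [ 0.12  0.3  -0.09  1.18  0.    1.64]
flap angle 52326 [0.394 0.377 0.339]
pot 6145 ((-12.345829010009766, -31.10586166381836), 19.467247009277344) 0.1494507487785998
```

View pics/side6.png

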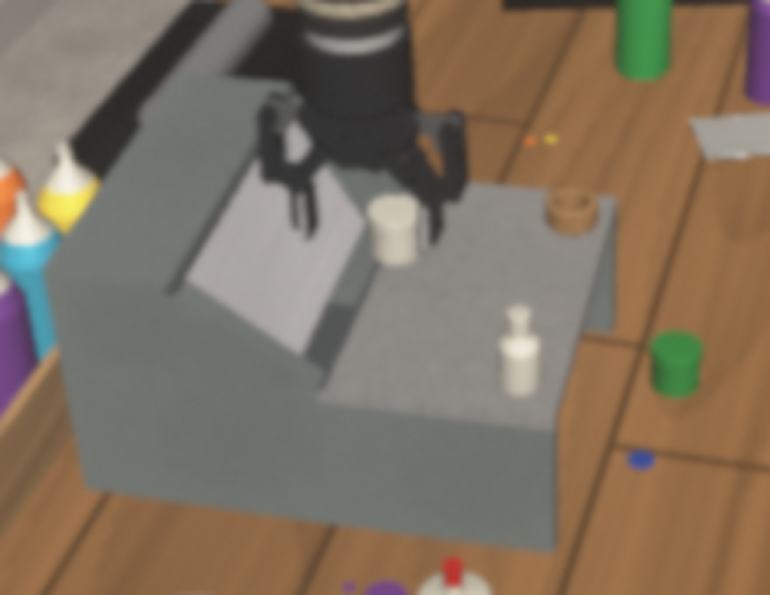

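View pics/wrist6.png

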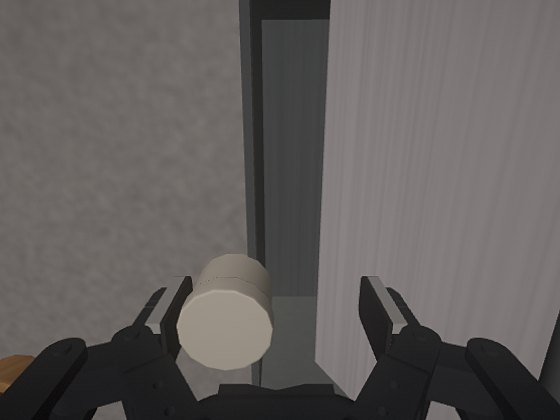

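Emit:
drive_tool(
  commands=[
    [0, 0, 0.2, 0, 0.82],
    [0, 0, 0.2, 0, 0.82],
    [0, 0, 0.2, 0, 0.82],
    [0, 0, 0.2, 0, 0.82],
    [0, 0, 0.2, 0, 0.82],
    [0, 0, 0.2, 0, 0.82],
    [0, 0, 0.2, 0, 0.82],
    [0, 0, 0.2, 0, 0.82],
    [0, 0, 0, 0, 0.82],
    [0, 0, 0, 0, 0.82],
  ],
)

```text
time_s: 10.13
tool_pos: [0.608, 0.072, 0.1107]
orientation: [-0.508, 0.515, -0.491, 0.485]
force: [-36.2, -1.7, 12.7]
gripper_width: 0.0778
```

```bash
python3 look.py 7
```

```text
flap angle 185 [0.837 0.822 0.799]
t 10.23 p [0.608  0.0721 0.1107] station [ 17.  -31.1] jaw yaw 2.74 w 0.0776 F [-35.3  -2.3  11.8] j [ 0.12  0.32 -0.05  1.21  0.    1.64]
flap angle 21046 [0.834 0.825 0.809]
pot 6185 ((-2.9987101554870605, -31.257545471191406), 19.448476791381836) 0.14944509475495402
```

View pics/side7.png

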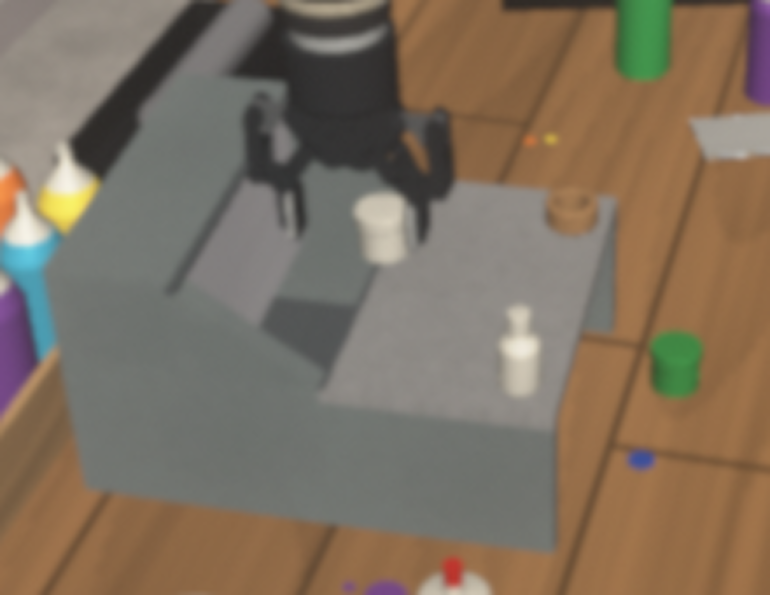

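View pics/wrist7.png

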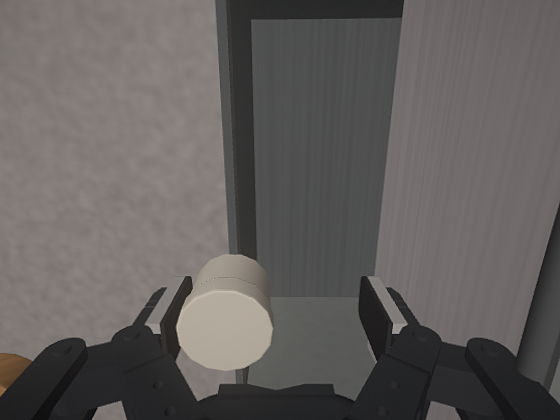

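Emit:
drive_tool(
  commands=[
    [0, 0, -0.1, 0, 0.82],
    [0, 0, -0.1, 0, 0.82],
    [0, 0, -0.1, 0, 0.82],
    [0, 0, -0.1, 0, 0.82],
    [0, 0, -0.1, 0, 0.82],
    [0, 0, 0, 0, 0.82],
    [0, 0, 0, 0, 0.82],
    [0, 0, 0, 0, 0.82],
    [0, 0, 0, 0, 0.82],
    [0, 0, 0, 0, 0.82],
  ],
)

```text
time_s: 11.07
tool_pos: [0.6061, 0.072, 0.1109]
orientation: [-0.51, 0.514, -0.49, 0.486]
force: [-22.2, -0.2, 7.2]
gripper_width: 0.0778
```

```bash
python3 look.py 8
```

```text
flap angle 510 [0.599 0.581 0.547]
t 11.17 p [0.6061 0.0719 0.1108] station [ 15.1 -31.1] jaw yaw 2.74 w 0.0776 F [-22.1  -0.9   7.6] j [ 0.12  0.32 -0.06  1.2   0.    1.64]
flap angle 45141 [0.592 0.572 0.527]
pot 6247 ((-4.304993629455566, -31.181772232055664), 19.328304290771484) 0.14943508196855615
```

Emit:
drive_tool(
  commands=[
    [0, 0, 0, 0, 0.77],
    [0, 0, 0.1, 0, 0.72],
    [0, 0, 0.1, 0, 0.67],
    [0, 0, 0.1, 0, 0.62],
    [0, 0, 0, 0, 0.62],
    [0, 0, 0, 0, 0.62],
    [0, 0, 0, 0, 0.62],
    [0, 0, 0, 0, 0.62],
    [0, 0, 0, 0, 0.62],
    [0, 0, 0, 0, 0.62],
  ],
)

```text
time_s: 12.0
tool_pos: [0.6098, 0.072, 0.1106]
orientation: [-0.51, 0.514, -0.49, 0.486]
force: [-18.3, -1.7, 4.1]
gripper_width: 0.0692
```

```bash
python3 look.py 9
```

```text
flap angle 466 [0.645 0.625 0.591]
t 12.1 p [0.6098 0.072  0.1106] station [ 18.8 -31.2] jaw yaw 2.73 w 0.0691 F [-19.5  -1.1   5.7] j [ 0.12  0.32 -0.06  1.2   0.    1.64]
flap angle 42336 [0.634 0.614 0.568]
pot 6680 ((3.172069787979126, -31.51157569885254), 19.388134002685547) 0.14921312649981872
```

View pics/wrist9.png

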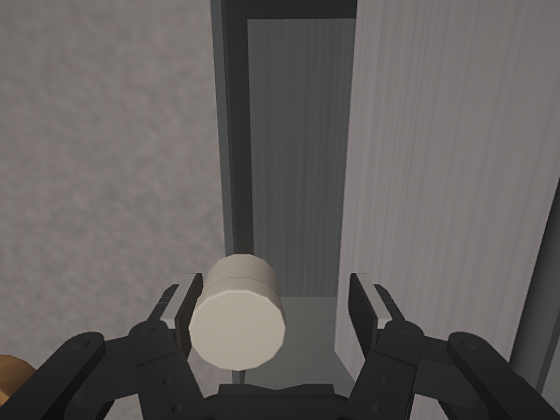

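Emit:
drive_tool(
  commands=[
    [0, 0, 0, 0, 0.57],
    [0, 0, 0.1, 0, 0.52],
    [0, 0, 0.1, 0, 0.47],
    [0, 0, 0.1, 0, 0.42],
    [0, 0, 0.1, 0, 0.4],
    [0, 0, 0, 0, 0.4],
    [0, 0, 0, 0, 0.4],
    [0, 0, 0, 0, 0.4],
    [0, 0, 0, 0, 0.4],
    [0, 0, 0, 0, 0.4],
  ],
)

```text
time_s: 12.93
tool_pos: [0.614, 0.0724, 0.1101]
orientation: [-0.51, 0.514, -0.49, 0.486]
force: [-16.3, -1.3, 1.6]
gripper_width: 0.0597
```

```bash
python3 look.py 10
```

```text
flap angle 421 [0.679 0.657 0.621]
t 13.03 p [0.614  0.0725 0.1101] station [ 23. -31.] jaw yaw 2.74 w 0.0599 F [-16.5  -0.5   0.5] j [ 0.12  0.33 -0.05  1.2   0.    1.64]
flap angle 38586 [0.671 0.651 0.608]
pot 1319 ((23.243629455566406, -27.06810188293457), 34.287681579589844) 0.15006871433574728
```

View pics/wrist10.png

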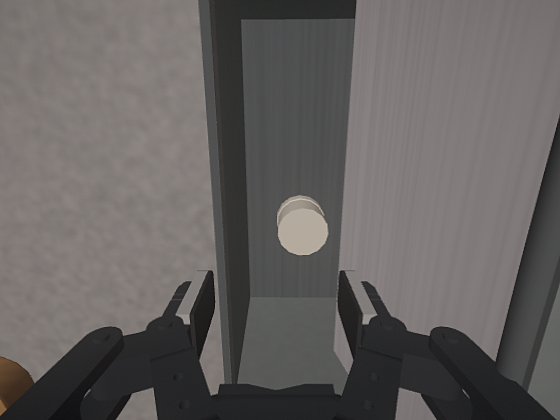

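View pics/side10.png

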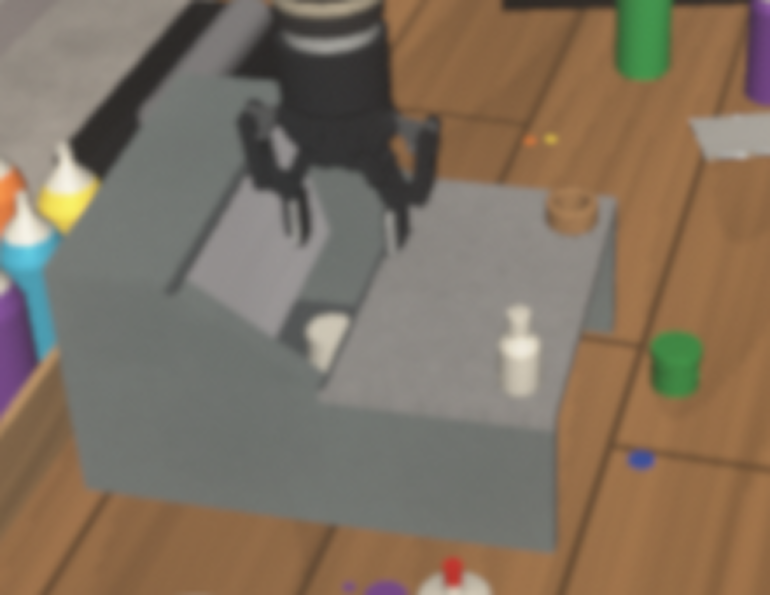

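The pot is down on the bin floor. I'll back out slowly so the flap closes, then lift.

Emit:
drive_tool(
  commands=[
    [0, 0, -0.6, 0, 0.4],
    [0, 0, -0.8, 0, 0.4],
    [0, 0, -0.8, 0, 0.4],
    [0, 0, -0.8, 0, 0.4],
    [0, 0, -0.8, 0, 0.4],
    [0, 0, -0.8, 0, 0.4],
    [0, 0, -0.8, 0, 0.4],
    [0, 0, -0.8, 0, 0.4],
    [0, 0, -0.8, 0, 0.4],
    [0, 0, -0.6, 0, 0.4],
  ],
)

```text
time_s: 13.87
tool_pos: [0.5405, 0.0689, 0.1111]
orientation: [-0.512, 0.512, -0.488, 0.488]
force: [-1.1, -1.2, -0.3]
gripper_width: 0.06
```

Emit:
drive_tool(
  commands=[
    [0, -0.6, 0, 0, 0.4],
    [0, -1.5, 0, 0, 0.4],
    [0, -1.5, 0, 0, 0.4],
    [0, -1.5, 0, 0, 0.4],
    [0, -1.5, 0, 0, 0.4],
    [0, -1.5, 0, 0, 0.4],
    [0, -1.5, 0, 0, 0.4],
    [0, -1.5, 0, 0, 0.4],
    [0, -0.6, 0, 0, 0.4],
    [0, 0, 0, 0, 0.4],
  ],
)

```text
time_s: 14.7
tool_pos: [0.5426, 0.0691, 0.2301]
orientation: [0.513, -0.511, 0.487, -0.489]
force: [-0.2, -0.0, -0.1]
gripper_width: 0.0599
```

```bash
python3 - <<'E'
from h import *
st()
im,d=ctrl.snapshot('side');save(im,'side11.png');P=cloud(d,'side')
Q=P.copy();Q[...,:2]=(P[...,:2]-S)@C
def f(Q,d):
    q=Q[(d>0)&(abs(Q[...,1])<.09)&(Q[...,0]>.015)&(Q[...,0]<.075)&(Q[...,2]>.05)&(Q[...,2]<.175)]
    print(len(q),np.percentile(.952-np.arctan2(.09-q[:,0],.179-q[:,2]),[20,50,80]))
f(Q,d)
z=np.load('pics/side0.npz');Q0=cloud(z['d'],'side');Q0[...,:2]=(Q0[...,:2]-S)@C;f(Q0,z['d'])
for t in ['glue','tape']:
    for r in ctrl.landmark_of(t,'side')[:1]: print(t,np.round(toworld(r['location'],'side'),3))
E
```

```text
t 14.7 p [0.5426 0.0691 0.2301] station [-48.5 -30.9] jaw yaw 2.71 w 0.0599 F [-0.2 -0.  -0.1] j [ 0.13  0.17  0.    1.41 -0.    1.65]
1501 [-0.03867032 -0.00701001  0.01510233]
1490 [-0.03755961 -0.00837042  0.01741194]
glue [0.459 0.191 0.116]
tape [0.474 0.002 0.114]
```

View pics/side11.png

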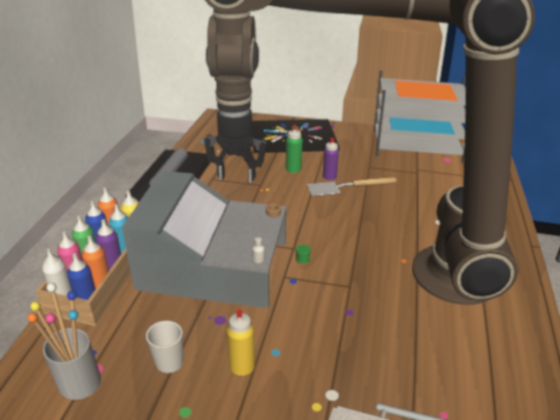

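The flap is shut (around pixel (195,215)) and measures the same as at the start. The shelf is clear of the pot, and the glue (258,250), tape (273,210), bottles, cup and spatula are where they were. The gripper hangs free above the shelf.

```bash
python3 -c "
from h import *
print(ctrl.hand_in())"
```

```text
the job is handed in; nothing more can be done
None
```

The white pot is in the bin and the flap is shut. I handed the job in at about 15 s; no verdict was reported.

**How it went:** With the jaws lined up along the bin's x, the front finger opened the flap. It measured about 0.39 rad while the pot still stood upright 12 mm before the sill. The rear finger then pushed the pot along the shelf. It went over the edge with the flap at about 0.65 rad, and I backed out and lifted clear.

**Last checks:**
- **Pot:** seen standing on the bin floor after it dropped; I could not see it again once the flap had closed.
- **Flap:** it reads the same as at the start, so it is shut.
- **Other things:** glue and tape are within a few mm of where they were, and the bottles, cup and spatula look unmoved in the picture.
- **Robot:** contact force is about zero and the gripper hangs free.

**What went wrong on the way:** The front finger's outer knuckle pressed on the flap close to its hinge. The measured force reached about 36 N at the readings, with the flap at about 0.8 rad. I backed off 5 mm and finished the push by narrowing the jaws while moving forward, which kept the readings at about 16 to 22 N. From then on, the knuckle rather than the fingertip was probably holding the flap open.

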